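Seat the block and index the rotary stop

ROBOT

A 6-joint arm with a two-finger parallel gripper is mounted at the origin on the work surface; the furniture and walls round the work are solid. World frame = base frame: x ahead of the robot, y to its left, z up, the work surface at z = 0. Lengths are in m, angles in degrees, forces in N, time in s.
With the tool pointing down it reaches from about 0.4 to 0.825 m from the base axis. Payload 7 kg.
Tool frame: the origin (TCP) lies on the centre line of the jaws, within the pads' length; the fingertips stand 22 mm ahead of it and the grasp point (between the pads) lies 3 mm ahead of it; z points along the fingers, y is the line along which they close (so a half turn about z gives the same grasp; the last joint's range is limited). The gripper opens to 88 mm and grips with 3 to 60 N. Pads are 19 mm wide; open, the fingers measure 130 mm over their backs; the gripper's body (78 mm by 193 mm) begins 47 mm behind the grasp point.
Start: joints at [86.866, 20.546, 0.682, 0, -70.136, -16.507], TCP at [0.227, 0.636, 0.249] pointing down, gripper open.
Joint ranges: [-176.03, 176.03], [-82.01, 121.73], [-58.28, 71.71], [-173.87, 95.51], [-174.79, -0.11], [-173.66, 173.66]. Speed limits (degrees/s): [136.94, 136.94, 172.46, 180, 180, 180].

INTERFACE

Orientations are given as [roll, pitch, yaw] about the fixed x, y, z axes, in that order (R = Rz(yaw) Ry(pitch) Rx(roll)).
In Python, from plant import get_state, cams, r gives the robot as it stands.
- The arm moves only by the tool apply_moves, never from a script. Its argument "targets" is a list of rows, each an object with "dp": the shift along the world's x, y, z in m, a list of three; "yaw": the turn about the world's z in degrees. In form: [{"dp": [x, y, z], "yaw": yaw}, ...]. A call has 1 to 20 rows; each row is the pose to reach, as a shift and turn from the pose commanded when the call began; what a row does not reach only later rows make up. A row lasts 1/12 s, in which the tool goes at most 41.7 mm and 7.16 degrees, less where a joint would pass 70% of its speed; a pose out of reach is approached as far as the arm can. A call with a gripper value outside its range is refused whole. "grip" is the gripper command: -1 is fully open, 1 is shut, values between are in proportion, set as the call begins (left out, the last holds). The fingers move at their own pace and stop on an object; "squeeze" is the grip in N (left out, the last holds). Time passes only in rows, so rows that repeat a pose let the fingers close. It gives the time, the measured TCP pose, the force, the opening and the grip force at its end, in the units of the state.
- get_state(): the state, without advancing time (a new reading comes with each control period).
- cams.capture(name): name is "scene" or "top" or "wrist"; returns a dict with "image" (480x640x3 uint8, red, green, blue), "range_z" (480x640 float32, m along the optical axis (not along the pixel's ray), 0 where there is no reading), "fx", "fy", "cx", "cy" (pixels), "k1" (the pictures are not rectified: a ray, as slopes to the right and down, at radius r is drawn at 1 + k1 r^2 times it, then the intrinsics apply), "R" (3x3) and "t" (3): a world point X has camera coordinates R X + t; the wrist camera has in their place "T_tool_cam" (4x4, takes a point from camera to tool coordinates, whose origin is the TCP and whose axes are the flange's). Camera axes: x right, y down, z forward; pixel columns grow to the right and rows downward; lengths in m; the calibration is good to about 2 mm. A picture is of the moment at which its call begins: read the wrist's pose just before it.
- r.close_job(): hands the job in; it is judged then, once.
The state is a dict: "time_s": time; "joints": joint angles; "qd": joint speeds; "joint_torque": joint torques, N m; "tcp_pos": TCP position; "eef_rot": TCP orientation; "contact_force": force on the tool from outside, world axes, zero at the start; "moment": the same for the moment, N m; "gripper_width": finger opening in m; "gripper_force": force on a finger pad.
Only numpy, scipy, OpenCV 4.12 (cv2) and the standard library are available. Lean on these libraries where they do the work, as an engineer would, in place of code of your own. Each camera call takes 0.05 s, during which the arm holds its last target. There are 200 camera calls.

TASK

Seat the long narrow wooden block flat in the cradle of the indexing fixture and let go of it. Then turn the fixture's bar knob anticlockwise (seen from above) back against its home stop, and from there clockwise, counting the clicks, to the third stop without running on to the fourth. Leave the squat block where it is, and finish still gripping the knob at the third stop, without letting go.

Things in the scene. Friction and masses are not known exactly. Their poses are not given: they have to be found in the camera images.
- block_walnut: long narrow wooden block, 36 x 90 x 30 mm (its x, y, z), about 70 g, loose, lying flat on the table. Origin at the centre of its underside, long axis along its y. Grip it across the 36 mm width. It starts to the right of the fixture, either nearer or farther than the squat block.
- block_cherry: squat wooden block, 52 x 72 x 41 mm, loose, origin at the centre of its underside. A bystander: not to be moved.
- fixture: fixed indexing fixture: an aluminium base plate 150 x 330 x 12 mm (its x, y, z) screwed to the table, origin at the centre of its underside. The cradle stands on its +y end, the knob on its -y end (axis at y = -85 mm). Behind the knob, at y = -147 mm, stands a 32 mm high plunger housing.
- cradle (a point): centre of the cradle's floor, 30 mm above the table, at y = +85 mm of the fixture; same axes as the fixture. The floor is 56 x 112 mm; its pocket is 41 x 95 mm (x, y), for the block lying flat with its long axis along y, either way round: 2.5 mm play all round. Four corner walls of 14 mm height stand round the pocket; along each long side the middle 68 mm is open to the floor for the fingers.
- knob_grip (a point): point on the knob's vertical axis, 76 mm above the table, turning with the knob. The knob's grip is a plain bar 16 mm thick (its x), 56 mm long (its y) from z = 58 to z = 90 mm above the table; below it are a 36 mm wide neck and a 68 mm wide hub whose top is at 44 mm. Five stop studs of growing length (up to 75 mm from the axis) stick out level from the hub at 37 mm height. A light line on the bar's top marks its +y end; at the home notch it points to the cradle.
- knob (a joint): angle of the knob in rad, growing clockwise seen from above. Sprung click notches every 22.5 degrees: 0 (home, with a hard end stop just before it at -0.04), 0.393 (first stop), 0.785 (second), 1.178 (third), 1.571 (fourth), 1.963 (fifth). The knob jumps into the nearest notch and stays there; turning past a notch takes about 0.12 N m. It starts in the first or second stop (rarely, balanced between the two). Six marks on the dial show home (long) and the stops.
Things that resemble listed ones, but are neither listed nor needed, are in the scene too. There is more than one size of the block_walnut; the job needs the middle-sized.

How it is judged:
By the outcome, as a careful person would: the job done as asked, in the order asked, and still so for the second after the job is handed in, while the arm keeps its last pose, push and grip.
It also fails if it takes over 61 s, if anything falls off the work surface, if the arm or the gripper's body presses on something with over 40 N, if the wrist force passes 120 N, or if a joint passes its speed limit or range.

## Working session

There is one attempt and no reset: what is moved stays moved. The work goes in short steps, Python scripts to look and compute and a tool call to move; the robot and the scene stay as the last step left them, time stands still between calls to the robot, and variables do not carry over. Pictures are saved under pics/ and viewed, at most 10 in all, crops included, and the job is handed in when it is done.

Besides the shell and the picture viewer there is one more tool, called after "Request:" by a JSON object that holds its "op" and its "data". apply_moves: Moves the arm, as the interface text tells. Its arguments: {"type":"object","properties":{"targets":{"type":"array","items":{"type":"object","properties":{"dp":{"type":"array","items":{"type":"number"}},"yaw":{"type":"number"}}}},"grip":{"type":"number"},"squeeze":{"type":"number"}},"required":["targets"]}

```bash
ls; mkdir -p pics; cat > h.py <<'E'
import numpy as np, cv2
from plant import get_state, cams, r
def save(c,n): cv2.imwrite(f'pics/{n}.png',cv2.cvtColor(c['image'],cv2.COLOR_RGB2BGR))
def world(c,s=None):
    h,w=c['range_z'].shape
    u,v=np.meshgrid(np.arange(w),np.arange(h))
    K=np.array([[c['fx'],0,c['cx']],[0,c['fy'],c['cy']],[0,0,1.]])
    p=cv2.undistortPoints(np.stack([u,v],-1).reshape(-1,1,2).astype(np.float64),K,np.array([c['k1'],0,0,0,0.])).reshape(h,w,2)
    z=c['range_z'].astype(float)
    P=np.dstack([p[...,0]*z,p[...,1]*z,z])
    if 'T_tool_cam' in c:
        from scipy.spatial.transform import Rotation as Ro
        T=c['T_tool_cam'];P=P@T[:3,:3].T+T[:3,3]
        R=Ro.from_euler('xyz',s['eef_rot'],degrees=True).as_matrix()
        return P@R.T+np.array(s['tcp_pos'])
    return (P-c['t'])@c['R']
E
python3 - <<'E'
from h import *
s=get_state();print(s)
for n in('top','scene'):
    c=cams.capture(n);save(c,n+'0');np.savez(n+'0.npz',**{k:np.asarray(v) for k,v in c.items()})
    print(n,c['fx'],c['k1'],c['t'])
E
```

```text
pics
{'time_s': 0.0, 'joints': array([ 8.68651129e+01,  2.05931861e+01,  6.31573686e-01, -2.09714623e-02,
       -7.01355881e+01, -1.65086141e+01]), 'qd': array([ 5.92774845e-02,  5.80877202e-02, -2.57681386e-02, -3.93789703e-06,
        5.60305997e-02,  1.93604611e-03]), 'joint_torque': array([ 2.71109166e-03, -5.82714236e+01,  2.93059194e+01,  6.99727759e+00,
        6.92254049e-03, -1.33643566e-04]), 'tcp_pos': array([0.22675767, 0.63527062, 0.24758351]), 'eef_rot': array([ 1.79901204e+02, -8.72181722e-03, -1.96506365e+01]), 'contact_force': array([ 0.84228722, -0.59317792, -0.32219056]), 'moment': array([ 0.00707985, -0.06736506,  0.02356045]), 'gripper_force': 0.0, 'gripper_width': 0.0876646584231755}
top 460.0700072387915 -0.09062957287500757 [-0.0503264   0.51828774  0.83014952]
scene 561.0361655338188 -0.09178766198066696 [-0.43475935  0.27401047  0.93373635]
```

View pics/top0.png

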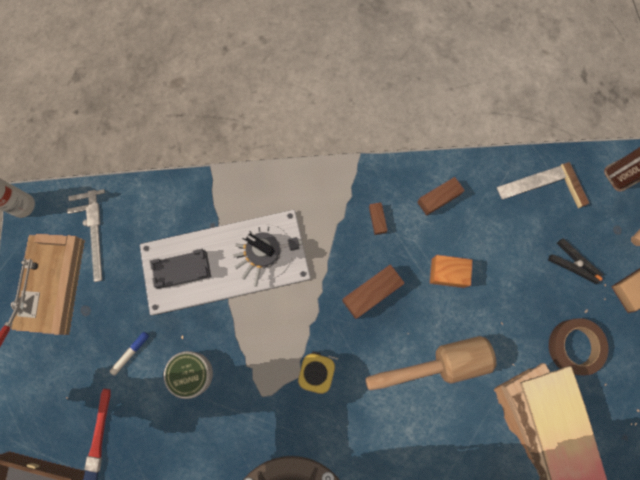

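View pics/scene0.png

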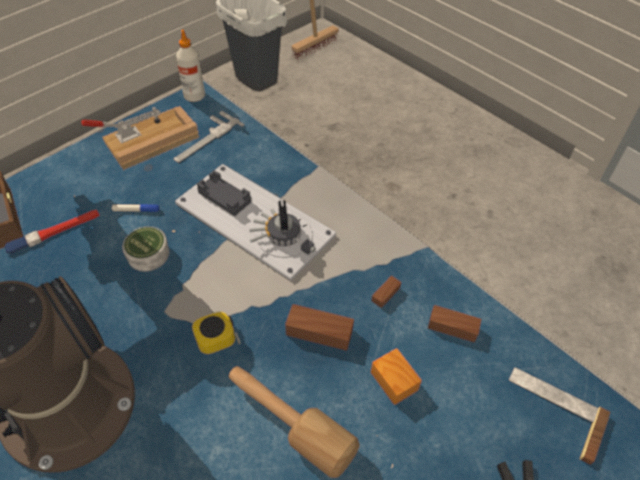

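Top view: three walnut blocks, at (378,218) small, (441,195) middle and (374,291) large. Squat block is at (452,271), fixture at (225,262), knob bar near (260,245). Measuring each, with an enlarged crop.

```bash
cat > m.py <<'E'
from h import *
c=dict(np.load('top0.npz'));P=world(c)
hsv=cv2.cvtColor(c['image'],cv2.COLOR_RGB2HSV)
def rect(m,z):
    pts=P[m]; (a,b),(w,h),an=cv2.minAreaRect(pts[:,:2].astype(np.float32)); return np.round([a,b,w,h],4),round(an,1),np.round(np.median(pts[:,2]),4),m.sum()
for n,(u,v) in dict(small=(378,218),mid=(441,195),large=(374,291),cherry=(452,271)).items():
    m=np.zeros(P.shape[:2],bool);m[v-35:v+36,u-40:u+41]=1
    z0=P[v,u,2]; m&=abs(P[...,2]-z0)<.006
    k,l=cv2.connectedComponents(m.astype(np.uint8));m=l==l[v,u]
    print(n,rect(m,z0))
Z=P[...,2];W=np.zeros_like(Z,bool);W[200:325,130:320]=1
def comp(lo,hi):
    m=W&(Z>lo)&(Z<hi);return rect(m,0)
print('plate',comp(.009,.0155));print('bar',comp(.08,.1));print('cradle',comp(.025,.033));print('walls',comp(.040,.047))
for uv in[(180,270),(260,243),(294,243),(320,130),(150,230)]:print(uv,P[uv[1],uv[0]])
a=cv2.resize(cv2.cvtColor(c['image'],cv2.COLOR_RGB2BGR)[195:320,130:320],None,fx=3.6,fy=3.6,interpolation=2)
b=cv2.resize(cv2.cvtColor(c['image'],cv2.COLOR_RGB2BGR)[165:325,335:485],None,fx=2.8,fy=2.8,interpolation=2)
b=b[:448];H=max(a.shape[0],b.shape[0]);o=np.zeros((H,a.shape[1]+b.shape[1],3),np.uint8);o[:a.shape[0],:a.shape[1]]=a;o[:b.shape[0],a.shape[1]:]=b
f=800/o.shape[1];cv2.imwrite('pics/crop1.png',cv2.resize(o,None,fx=f,fy=f));print(o.shape)
E
python3 m.py
```

```text
small (array([ 0.5674, -0.2175,  0.0624,  0.0259]), 5.1, np.float64(0.0198), np.int64(374))
mid (array([ 0.6054, -0.3532,  0.037 ,  0.0902]), 27.7, np.float64(0.0292), np.int64(720))
large (array([ 0.4161, -0.1902,  0.0468,  0.1168]), 31.0, np.float64(0.0378), np.int64(1391))
cherry (array([ 0.4435, -0.3507,  0.0727,  0.0533]), 77.8, np.float64(0.0398), np.int64(970))
plate (array([0.5018, 0.1041, 0.151 , 0.3283]), 8.6, np.float64(0.0116), np.int64(7419))
bar (array([0.515 , 0.0208, 0.0566, 0.0163]), 53.7, np.float64(0.0888), np.int64(264))
cradle (array([0.5004, 0.094 , 0.0582, 0.3031]), 6.7, np.float64(0.0292), np.int64(1448))
walls (array([0.4827, 0.1117, 0.0983, 0.2567]), 10.4, np.float64(0.0429), np.int64(827))
(180, 270) [0.48609866 0.18661421 0.03182889]
(260, 243) [0.51525956 0.01831721 0.08815014]
(294, 243) [ 0.52352685 -0.0429119   0.03188341]
(320, 130) [ 1.21519964 -0.14901784 -0.86098008]
(150, 230) [0.58196524 0.25898212 0.00142437]
(450, 1104, 3)
```

View pics/crop1.png

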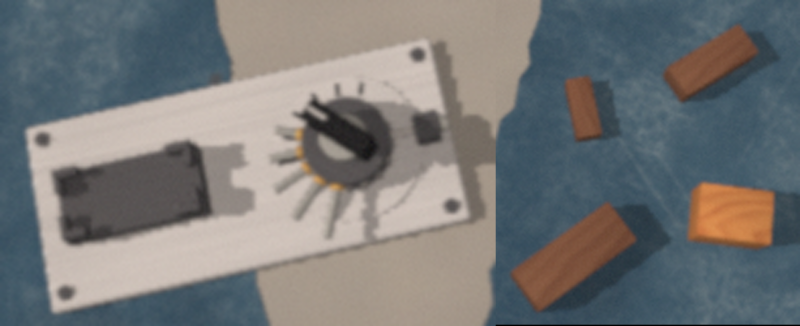

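Crop: the middle walnut at crop (712,62), top-view (441,195), measures 37x90x29 mm, so it is the middle-sized one (small is 26x62x20, large 47x117x38). The bar's light line points up-left, 45° off home, so the knob is at the second stop. I'll stop over the cradle on the way to get wrist-camera measurements.

Request:
{"op": "apply_moves", "data": {"targets": [{"dp":[0.262,-0.447,0],"yaw":-61.7},{"dp":[0.262,-0.447,0],"yaw":-61.7},{"dp":[0.262,-0.447,0],"yaw":-61.7},{"dp":[0.262,-0.447,0],"yaw":-61.7},{"dp":[0.262,-0.447,0],"yaw":-61.7},{"dp":[0.262,-0.447,0],"yaw":-61.7},{"dp":[0.262,-0.447,0],"yaw":-61.7},{"dp":[0.262,-0.447,0],"yaw":-61.7},{"dp":[0.262,-0.447,0],"yaw":-61.7},{"dp":[0.262,-0.447,0],"yaw":-61.7},{"dp":[0.262,-0.447,0],"yaw":-61.7},{"dp":[0.262,-0.447,0],"yaw":-61.7},{"dp":[0.262,-0.447,0],"yaw":-61.7},{"dp":[0.262,-0.447,0],"yaw":-61.7},{"dp":[0.262,-0.447,0],"yaw":-61.7},{"dp":[0.262,-0.447,0],"yaw":-61.7},{"dp":[0.262,-0.447,0],"yaw":-61.7},{"dp":[0.262,-0.447,0],"yaw":-61.7},{"dp":[0.262,-0.447,0],"yaw":-61.7}], "grip": -1}}

```text
time_s: 1.68
tcp_pos: [0.4885, 0.1895, 0.2486]
eef_rot: [-180.0, 0.0, -81.3]
contact_force: [-0.1, -0.1, 0.4]
gripper_width: 0.0876
gripper_force: 0.0
```

```bash
python3 - <<'E'
from h import *
s=get_state();c=cams.capture('wrist');save(c,'w1');np.savez('w1.npz',**{k:np.asarray(v) for k,v in c.items()},**{k:np.asarray(v) for k,v in s.items()})
print(s['time_s'],s['joints'],s['tcp_pos'],s['eef_rot']);print(c['T_tool_cam'])
P=world(c,s)
for lo,hi in((.009,.0145),(.026,.033),(.04,.047),(.083,.093)):
    m=(P[...,2]>lo)&(P[...,2]<hi)&(c['range_z']>0)
    if m.sum()>50: print(lo,m.sum(),cv2.minAreaRect(P[m][:,:2].astype(np.float32)),np.median(P[m][:,2]))
E
```

```text
1.6833 [ 4.26734986e+01  6.27443132e+00 -1.82164146e+01 -1.58122611e-03
 -6.55077024e+01 -3.39278311e+01] [0.48853002 0.18952511 0.24856611] [-1.79999599e+02  2.00421540e-03 -8.12549880e+01]
[[-6.96363208e-05 -9.58599987e-01 -2.84756141e-01  7.66247236e-02]
 [ 9.99999645e-01 -3.05943862e-04  7.85378976e-04  1.07412716e-03]
 [-8.39983670e-04 -2.84755985e-01  9.58599668e-01 -1.36365812e-01]
 [ 0.00000000e+00  0.00000000e+00  0.00000000e+00  1.00000000e+00]]
0.009 32478 ((0.4272974133491516, 0.2140745222568512), (0.3005749583244324, 0.40221789479255676), 2.6225321292877197) 0.012197172826172428
0.026 7612 ((0.42175090312957764, 0.2282227873802185), (0.3821447193622589, 0.2711813151836395), 86.18919372558594) 0.0301079919630583
0.04 10287 ((0.4000459909439087, 0.23541341722011566), (0.4038240909576416, 0.3118113875389099), 85.6238021850586) 0.041316996968789044
```

View pics/w1.png

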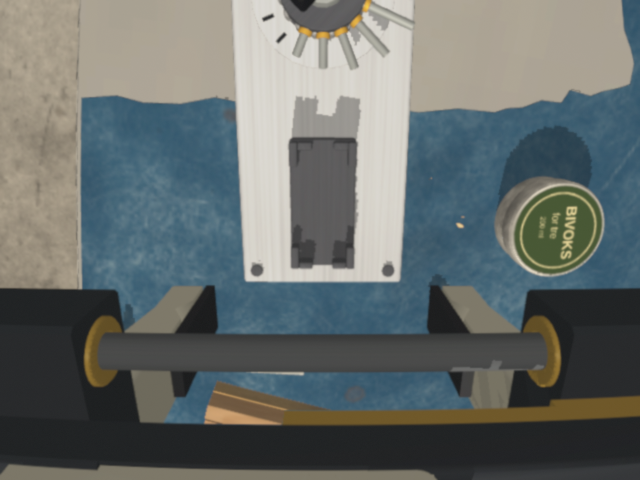

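The picture shows the cradle at (323,203), seen between and ahead of the fingers, with the knob's dial at (325,10). I'll fit the cradle from the depth here.

```bash
python3 - <<'E'
from h import *
d=dict(np.load('w1.npz'));P=world(d,d)
Z=P[...,2];ok=d['range_z']>0
W=np.zeros_like(ok);W[120:285,225:420]=1
g=cv2.cvtColor(d['image'],cv2.COLOR_RGB2GRAY)
print(P[200,323],P[60,330])
for nm,m in dict(cradleall=(Z>.022)&(Z<.055),walls=(Z>.038)&(Z<.055),floor=(Z>.026)&(Z<.034)&(g<110)).items():
    m=m&W&ok
    k,l,st,_=cv2.connectedComponentsWithStats(m.astype(np.uint8))
    m=np.isin(l,[i for i in range(1,k) if st[i,4]>15])
    q=P[m][:,:2].astype(np.float32);print(nm,m.sum(),cv2.minAreaRect(q),np.median(P[m][:,2]))
    if nm=='walls':
        for i in range(1,k):
            if st[i,4]>15: x=P[l==i];print(st[i],x.min(0),x.max(0))
# plate long edges: white plate
m=(abs(Z-.012)<.006)&ok&(g>120)
E=[]
for v in range(100,270,5):
    idx=np.where((Z[v]>.0075)&(Z[v]<.02)&(np.arange(640)>220)&(np.arange(640)<430))[0]
    E.append((P[v,idx[0],:2],P[v,idx[-1],:2]))
E=np.array(E)
for i in(0,1):
    L=cv2.fitLine(E[:,i].astype(np.float32),cv2.DIST_HUBER,0,.01,.01).ravel();print(np.degrees(np.arctan2(L[1],L[0])),L)
E
```

```text
[0.48699549 0.18491745 0.0307971 ] [0.49871928 0.07079038 0.01502598]
cradleall 8313 ((0.48707911372184753, 0.18851187825202942), (0.05539954826235771, 0.11104978621006012), 8.701881408691406) 0.03031619571456276
walls 1317 ((0.48694902658462524, 0.18893535435199738), (0.054107360541820526, 0.10755335539579391), 8.584787368774414) 0.043961164130044555
[289 142  24  25 341] [0.50257538 0.13732297 0.04112938] [0.52150812 0.15863099 0.04621468]
[333 142  24  26 356] [0.46618618 0.13191654 0.03840691] [0.48666095 0.15244732 0.04611186]
[291 244  22  25 314] [0.48784026 0.2251786  0.03821434] [0.50834798 0.24563408 0.04589606]
[333 245  21  24 306] [0.45255364 0.21809884 0.03807907] [0.47073535 0.23993565 0.04642733]
floor 6820 ((0.4868413805961609, 0.18841472268104553), (0.054660502821207047, 0.11095737665891647), 8.482678413391113) 0.030135184363523387
-81.11459 [ 0.1544587  -0.98799926  0.55965436  0.20406795]
-81.737595 [ 0.14370684 -0.9896203   0.4177754   0.1514142 ]
```

Request:
{"op": "apply_moves", "data": {"targets": [{"dp":[0.117,-0.543,0],"yaw":19},{"dp":[0.117,-0.543,0],"yaw":19},{"dp":[0.117,-0.543,0],"yaw":19},{"dp":[0.117,-0.543,0],"yaw":19},{"dp":[0.117,-0.543,0],"yaw":19},{"dp":[0.117,-0.543,0],"yaw":19},{"dp":[0.117,-0.543,0],"yaw":19},{"dp":[0.117,-0.543,0],"yaw":19},{"dp":[0.117,-0.543,0],"yaw":19},{"dp":[0.117,-0.543,0],"yaw":19},{"dp":[0.117,-0.543,0],"yaw":19},{"dp":[0.117,-0.543,0],"yaw":19},{"dp":[0.117,-0.543,0],"yaw":19},{"dp":[0.117,-0.543,0],"yaw":19},{"dp":[0.117,-0.543,0],"yaw":19},{"dp":[0.117,-0.543,0],"yaw":19},{"dp":[0.117,-0.543,0],"yaw":19},{"dp":[0.117,-0.543,0],"yaw":19},{"dp":[0.117,-0.543,0],"yaw":19}]}}

```text
time_s: 3.32
tcp_pos: [0.6062, -0.353, 0.2491]
eef_rot: [-180.0, -0.0, -62.2]
contact_force: [0.3, 1.3, -0.6]
gripper_width: 0.0875
gripper_force: 0.0
```

```bash
python3 - <<'E'
from h import *
s=get_state();c=cams.capture('wrist');save(c,'w2')
print(s['time_s'],s['joints'],s['tcp_pos'],s['eef_rot'])
P=world(c,s);Z=P[...,2];m=((Z>.024)&(Z<.035)&(c['range_z']>0)).astype(np.uint8);m[280:]=0
k,l,st,_=cv2.connectedComponentsWithStats(m)
for i in range(1,k):
    if st[i,4]>200: print(st[i],cv2.minAreaRect(P[l==i][:,:2].astype(np.float32)),np.median(Z[l==i]))
E
```

```text
3.3167 [-1.43438397e+01  2.29905309e+01  4.44647483e+00 -2.63374261e-03
 -7.14168739e+01  4.21021533e+01] [ 0.60619505 -0.3529667   0.24912484] [-1.79969338e+02 -2.43420214e-02 -6.22425314e+01]
[ 305  154   42  102 4116] ((0.6019885540008545, -0.3529602289199829), (0.03483542054891586, 0.0896749198436737), 27.08450698852539) 0.030199178143639205
[446 242  42  38 298] ((0.4645400643348694, -0.36720672249794006), (0.0484810546040535, 0.0022234912030398846), 78.13233184814453) 0.029387050870656253
```

Request:
{"op": "apply_moves", "data": {"targets": [{"dp":[-0.004,0,-0.04],"yaw":-0.4},{"dp":[-0.004,0,-0.08],"yaw":-0.4},{"dp":[-0.004,0,-0.12],"yaw":-0.4},{"dp":[-0.004,0,-0.15],"yaw":-0.4},{"dp":[-0.004,0,-0.175],"yaw":-0.4},{"dp":[-0.004,0,-0.195],"yaw":-0.4},{"dp":[-0.004,0,-0.21],"yaw":-0.4},{"dp":[-0.004,0,-0.218],"yaw":-0.4},{"dp":[-0.004,0,-0.223],"yaw":-0.4},{"dp":[-0.004,0,-0.223],"yaw":-0.4},{"dp":[-0.004,0,-0.223],"yaw":-0.4},{"dp":[-0.004,0,-0.223],"yaw":-0.4}]}}

```text
time_s: 4.37
tcp_pos: [0.6028, -0.3545, 0.027]
eef_rot: [-179.9, -0.1, -62.7]
contact_force: [-0.5, 0.7, -0.6]
gripper_width: 0.0874
gripper_force: 0.0
```

Request:
{"op": "apply_moves", "data": {"targets": [{"dp":[0,0,0],"yaw":0},{"dp":[0,0,0],"yaw":0},{"dp":[0,0,0],"yaw":0},{"dp":[0,0,0],"yaw":0},{"dp":[0,0,0],"yaw":0},{"dp":[0,0,0],"yaw":0},{"dp":[0,0,0],"yaw":0},{"dp":[0,0,0],"yaw":0},{"dp":[0,0,0],"yaw":0},{"dp":[0,0,0],"yaw":0}], "grip": 1, "squeeze": 20}}

```text
time_s: 5.2
tcp_pos: [0.6019, -0.3543, 0.0255]
eef_rot: [180.0, 0.0, -62.7]
contact_force: [0.7, -0.4, -0.5]
gripper_width: 0.0358
gripper_force: 20.0
```

Request:
{"op": "apply_moves", "data": {"targets": [{"dp":[0,0,0.01],"yaw":0},{"dp":[0,0,0.035],"yaw":0},{"dp":[0,0,0.07],"yaw":0},{"dp":[0,0,0.105],"yaw":0},{"dp":[0,0,0.13],"yaw":0},{"dp":[-0.005,0.025,0.14],"yaw":-2},{"dp":[-0.013,0.06,0.14],"yaw":-4},{"dp":[-0.021,0.1,0.14],"yaw":-6},{"dp":[-0.03,0.14,0.14],"yaw":-8},{"dp":[-0.038,0.18,0.14],"yaw":-10},{"dp":[-0.047,0.22,0.14],"yaw":-12},{"dp":[-0.055,0.26,0.14],"yaw":-14},{"dp":[-0.064,0.3,0.14],"yaw":-16},{"dp":[-0.072,0.34,0.14],"yaw":-18},{"dp":[-0.081,0.38,0.14],"yaw":-18.7},{"dp":[-0.089,0.42,0.14],"yaw":-18.7},{"dp":[-0.098,0.46,0.14],"yaw":-18.7},{"dp":[-0.106,0.5,0.14],"yaw":-18.7},{"dp":[-0.112,0.53,0.14],"yaw":-18.7},{"dp":[-0.115,0.542,0.14],"yaw":-18.7}]}}

```text
time_s: 6.87
tcp_pos: [0.4864, 0.1913, 0.1666]
eef_rot: [-179.9, 0.1, -81.3]
contact_force: [-0.2, 0.5, -0.9]
gripper_width: 0.0356
gripper_force: 20.0
```

Request:
{"op": "apply_moves", "data": {"targets": [{"dp":[0,0,-0.03],"yaw":0},{"dp":[0,0,-0.06],"yaw":0},{"dp":[0,0,-0.075],"yaw":0},{"dp":[0,0,-0.08],"yaw":0},{"dp":[0,0,-0.08],"yaw":0},{"dp":[0,0,-0.08],"yaw":0},{"dp":[0,0,-0.08],"yaw":0},{"dp":[0,0,-0.08],"yaw":0}]}}

```text
time_s: 7.53
tcp_pos: [0.4877, 0.1881, 0.0869]
eef_rot: [-179.9, 0.1, -81.4]
contact_force: [0.2, 0.5, -0.6]
gripper_width: 0.0363
gripper_force: 20.0
```

```bash
python3 - <<'E'
from h import *
for i in range(3):
    s=get_state();c=cams.capture(('scene','wrist','top')[i])
    print(s['tcp_pos'],s['eef_rot'],s['contact_force'],s['gripper_width'],s['time_s'])
    n=('s3','w3','t3')[i];np.savez(n+'.npz',**{k:np.asarray(v) for k,v in c.items()},**{k:np.asarray(v) for k,v in s.items()})
    if i==0: a=cv2.resize(cv2.cvtColor(c['image'],cv2.COLOR_RGB2BGR)[120:260,150:330],None,fx=2.8,fy=2.8,interpolation=2)
    if i==1: b=cv2.resize(cv2.cvtColor(c['image'],cv2.COLOR_RGB2BGR),None,fx=.45,fy=.45,interpolation=3)
o=np.zeros((392,504+288,3),np.uint8);o[:,:504]=a;o[:216,504:]=b;cv2.imwrite('pics/c3.png',o)
E
```

```text
[0.48768142 0.18808613 0.08694807] [-1.79878664e+02  6.84898255e-02 -8.14480628e+01] [ 0.19480509  0.45175402 -0.55266556] 0.03627602390950577 7.5333
[0.48754959 0.18804211 0.08679181] [-1.79891655e+02  6.54766667e-02 -8.14493081e+01] [ 0.34645614 -0.03470088 -0.56322511] 0.03600994515895836 7.5833
[0.4873794  0.18797624 0.08659475] [-1.79910038e+02  5.57148888e-02 -8.14461780e+01] [-0.12611614  0.16245108 -0.1658544 ] 0.03576852492501041 7.6333
```

View pics/c3.png

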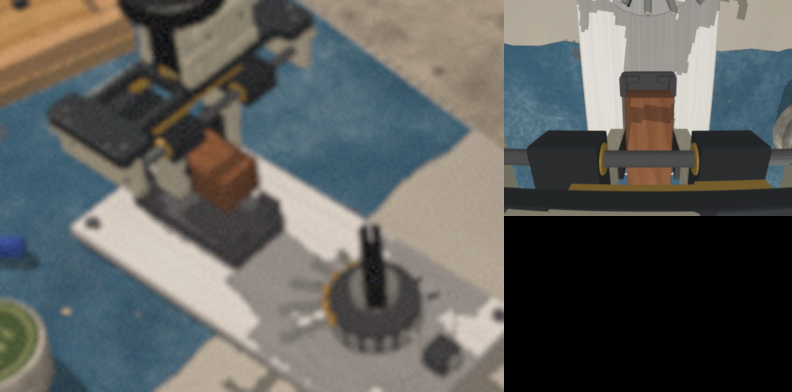

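The wrist view (inset) shows the block's front end at about inset (650,93) and the cradle's end walls at (648,80). I'll measure the block against the cradle in that one picture.

```bash
python3 - <<'E'
from h import *
d=dict(np.load('w3.npz'));P=world(d,d);Z=P[...,2];ok=d['range_z']>0
a=np.radians(8.6);ex=np.array([np.cos(a),np.sin(a)]);ey=np.array([-np.sin(a),np.cos(a)]);o=np.array([.487,.1886])
Q=P[...,:2]-o;X=Q@ex;Y=Q@ey
t=d['tcp_pos'][:2]-o;print('tcp',t@ex,t@ey)
hsv=cv2.cvtColor(d['image'],cv2.COLOR_RGB2HSV)
W=np.zeros_like(ok);W[120:330,200:440]=1
b=W&ok&(Z>.083)&(Z<.099)&(abs(X)<.03)&(Y<-.02)
print('block top',b.sum(),np.percentile(X[b],[.5,1,99,99.5]),np.percentile(Y[b],[0,.5,1,50]),np.median(Z[b]))
for y in(-.043,-.04,-.035,-.03):
    m=b&(abs(Y-y)<.0015);print(y,X[m].min(),X[m].max(),(X[m].min()+X[m].max())/2,Z[m].mean())
w=W&ok&(Z>.04)&(Z<.05)&(Y<-.03)
print('walls',w.sum(),np.percentile(X[w],[0,.5,99.5,100]),np.percentile(Y[w],[0,.5,1,99]),np.median(Z[w]))
for i in range(180,215,3):print(i,Z[i,320].round(4),Y[i,320].round(4))
m=W&ok&(Z>.02)&(Z<.05);
for y in(-.054,-.051,-.048):
    k=m&(abs(Y-y)<.0015);print(y,X[k].min(),X[k].max(),(X[k].min()+X[k].max())/2)
E
```

```text
tcp 0.00045998192533270595 -0.0006338023633897572
block top 8355 [-0.01839108 -0.018197    0.01653697  0.01672667] [-0.04568108 -0.04543765 -0.0453881  -0.03414184] 0.09147851971780085
-0.043 -0.018759726107912895 0.01692398257914674 -0.0009178717643830766 0.09151064219264256
-0.04 -0.018463700434639595 0.017072542672855132 -0.0006955788808922312 0.09155424050297672
-0.035 -0.018717641462840964 0.016825832828904128 -0.0009459043169684177 0.09152780601193654
-0.03 -0.018534786620920316 0.01714465624268659 -0.0006950651891168627 0.09152995742672103
walls 2202 [-0.02707563 -0.02692124  0.02742221  0.02770876] [-0.05389499 -0.0537827  -0.05364339 -0.03480858] 0.043942398156298704
180 0.0305 -0.0472
183 0.0305 -0.0459
186 0.0315 -0.0446
189 0.0303 -0.043
192 0.0311 -0.0418
195 0.0306 -0.0403
198 0.0311 -0.0389
201 0.0688 -0.0454
204 0.0738 -0.0453
207 0.0788 -0.0453
210 0.0844 -0.0455
213 0.0882 -0.0454
-0.054 -0.027464184604534345 0.02792120690484449 0.0002285111501550731
-0.051 -0.02707563196154688 0.02768995847127475 0.0003071632548639347
-0.048 -0.02703126894449823 0.02737269212278791 0.0001707115891448393
```

Request:
{"op": "apply_moves", "data": {"targets": [{"dp":[0.001,0.0007,0],"yaw":0},{"dp":[0.001,0.0007,-0.005],"yaw":0},{"dp":[0.001,0.0007,-0.01],"yaw":0},{"dp":[0.001,0.0007,-0.013],"yaw":0},{"dp":[0.001,0.0007,-0.016],"yaw":0},{"dp":[0.001,0.0007,-0.018],"yaw":0},{"dp":[0.001,0.0007,-0.02],"yaw":0},{"dp":[0.001,0.0007,-0.022],"yaw":0},{"dp":[0.001,0.0007,-0.024],"yaw":0},{"dp":[0.001,0.0007,-0.024],"yaw":0},{"dp":[0.001,0.0007,-0.024],"yaw":0},{"dp":[0.001,0.0007,-0.024],"yaw":0}]}}

```text
time_s: 8.68
tcp_pos: [0.4879, 0.1885, 0.0617]
eef_rot: [-180.0, 0.0, -81.4]
contact_force: [-0.0, -1.0, -0.3]
gripper_width: 0.0358
gripper_force: 20.0
```

Request:
{"op": "apply_moves", "data": {"targets": [{"dp":[0,0,-0.001],"yaw":0},{"dp":[0,0,-0.002],"yaw":0},{"dp":[0,0,-0.003],"yaw":0},{"dp":[0,0,-0.004],"yaw":0},{"dp":[0,0,-0.005],"yaw":0},{"dp":[0,0,-0.006],"yaw":0},{"dp":[0,0,-0.006],"yaw":0},{"dp":[0,0,-0.006],"yaw":0}]}}

```text
time_s: 9.35
tcp_pos: [0.4879, 0.1884, 0.0555]
eef_rot: [180.0, -0.0, -81.4]
contact_force: [0.1, -0.7, -0.9]
gripper_width: 0.036
gripper_force: 20.0
```

Request:
{"op": "apply_moves", "data": {"targets": [{"dp":[0,0,-0.0005],"yaw":0},{"dp":[0,0,-0.001],"yaw":0},{"dp":[0,0,-0.001],"yaw":0},{"dp":[0,0,-0.001],"yaw":0},{"dp":[0,0,-0.001],"yaw":0}]}}

```text
time_s: 9.77
tcp_pos: [0.4879, 0.1884, 0.0554]
eef_rot: [-180.0, 0.0, -81.4]
contact_force: [-3.3, -0.9, 8.4]
gripper_width: 0.0355
gripper_force: 20.0
```

Request:
{"op": "apply_moves", "data": {"targets": [{"dp":[0,0,0],"yaw":0},{"dp":[0,0,0],"yaw":0},{"dp":[0,0,0],"yaw":0},{"dp":[0,0,0],"yaw":0},{"dp":[0,0,0],"yaw":0},{"dp":[0,0,0],"yaw":0}], "grip": -0.36}}

```text
time_s: 10.27
tcp_pos: [0.4879, 0.1884, 0.0545]
eef_rot: [180.0, -0.0, -81.4]
contact_force: [0.2, -0.7, -0.3]
gripper_width: 0.059
gripper_force: 0.0
```

Request:
{"op": "apply_moves", "data": {"targets": [{"dp":[0,0,0.01],"yaw":0},{"dp":[0,0,0.03],"yaw":0},{"dp":[0,0,0.06],"yaw":0},{"dp":[0,0,0.1],"yaw":0},{"dp":[0,0,0.13],"yaw":0},{"dp":[0,0,0.15],"yaw":0},{"dp":[0,0,0.15],"yaw":0},{"dp":[0,0,0.15],"yaw":0}]}}

```text
time_s: 10.93
tcp_pos: [0.4883, 0.1888, 0.2066]
eef_rot: [-179.8, 0.1, -81.4]
contact_force: [0.6, 0.4, -1.5]
gripper_width: 0.0596
gripper_force: 0.0
```

```bash
python3 - <<'E'
from h import *
s=get_state();c=cams.capture('wrist');save(c,'w4')
print(s['time_s'],s['tcp_pos'],s['eef_rot'],s['gripper_width'])
P=world(c,s);Z=P[...,2];ok=c['range_z']>0
a=np.radians(8.6);ex=np.array([np.cos(a),np.sin(a)]);ey=np.array([-np.sin(a),np.cos(a)]);o=np.array([.487,.1886])
Q=P[...,:2]-o;X=Q@ex;Y=Q@ey
b=ok&(Z>.052)&(Z<.07)&(abs(X)<.03)&(abs(Y)<.05);b[285:]=0
q=np.stack([X[b],Y[b]],1).astype(np.float32);print('block',cv2.minAreaRect(q),np.median(Z[b]))
A=np.c_[q,np.ones(len(q))];print('tilt',np.linalg.lstsq(A,Z[b],rcond=None)[0])
K=ok&(Z>.082)&(Z<.1)&(Y<-.1);K[280:]=0
print('bar',K.sum(),cv2.minAreaRect(P[K][:,:2].astype(np.float32)) if K.sum()>20 else '')
E
```

```text
10.9333 [0.48833629 0.18876043 0.20659782] [-1.79823584e+02  1.17053840e-01 -8.14419926e+01] 0.05958576965807825
block ((-0.0005290918052196503, -0.00034302473068237305), (0.08882098644971848, 0.03539848327636719), 89.8322982788086) 0.06010050879879031
tilt [-0.00081301  0.00240181  0.06007405]
bar 0
```

View pics/w4.png

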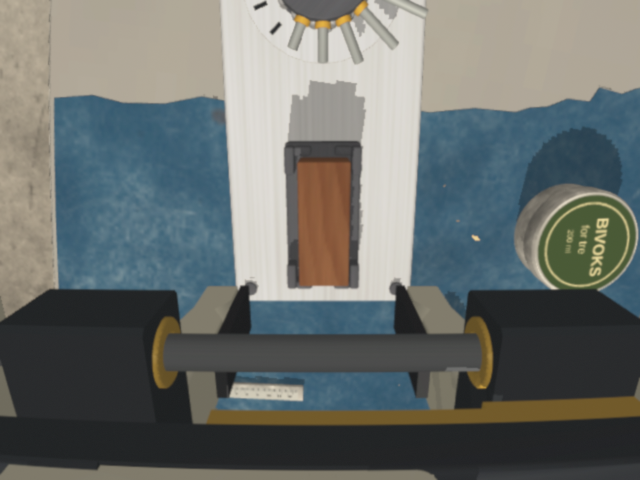

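The block sits flat in the pocket at (325,222), centred to 0.5 mm with its top at 60 mm. Next is a hover over the knob.

Request:
{"op": "apply_moves", "data": {"targets": [{"dp":[0.025,-0.168,0.045],"yaw":-44.9},{"dp":[0.025,-0.168,0.045],"yaw":-44.9},{"dp":[0.025,-0.168,0.045],"yaw":-44.9},{"dp":[0.025,-0.168,0.045],"yaw":-44.9},{"dp":[0.025,-0.168,0.045],"yaw":-44.9},{"dp":[0.025,-0.168,0.045],"yaw":-44.9},{"dp":[0.025,-0.168,0.045],"yaw":-44.9},{"dp":[0.025,-0.168,0.045],"yaw":-44.9},{"dp":[0.025,-0.168,0.045],"yaw":-44.9},{"dp":[0.025,-0.168,0.045],"yaw":-44.9},{"dp":[0.025,-0.168,0.045],"yaw":-44.9},{"dp":[0.025,-0.168,0.045],"yaw":-44.9}]}}

```text
time_s: 11.98
tcp_pos: [0.5128, 0.0207, 0.2493]
eef_rot: [180.0, -0.0, -126.3]
contact_force: [-0.5, 0.1, -0.6]
gripper_width: 0.0596
gripper_force: 0.0
```

```bash
cat > k.py <<'E'
from h import *
import sys
s=get_state();c=cams.capture('wrist');save(c,sys.argv[1])
print(s['time_s'],s['joints'].round(1),s['tcp_pos'],s['eef_rot'],s['contact_force'],s['moment'],s['gripper_width'])
P=world(c,s);Z=P[...,2];K=(c['range_z']>0)&(Z>.084)&(Z<.096)&(np.hypot(P[...,0]-.513,P[...,1]-.0205)<.045)
k,l,st,_=cv2.connectedComponentsWithStats(K.astype(np.uint8))
for i in range(1,k):
    if st[i,4]>100: print(st[i],cv2.minAreaRect(P[l==i][:,:2].astype(np.float32)),np.median(Z[l==i]))
E
python3 k.py w5
```

```text
11.9833 [ 24.3   5.2 -19.3  -0.  -65.5 -60.5] [0.51279964 0.0206635  0.24931226] [ 1.79985074e+02 -2.57399707e-02 -1.26262963e+02] [-0.47078884  0.10056491 -0.61443522] [ 0.04409321 -0.06516472  0.01023837] 0.059596510138074724
[ 310  184   23   75 1579] ((0.5118005871772766, 0.020478609949350357), (0.055256009101867676, 0.01585305482149124), 54.25809097290039) 0.08981032094465488
```

View pics/w5.png

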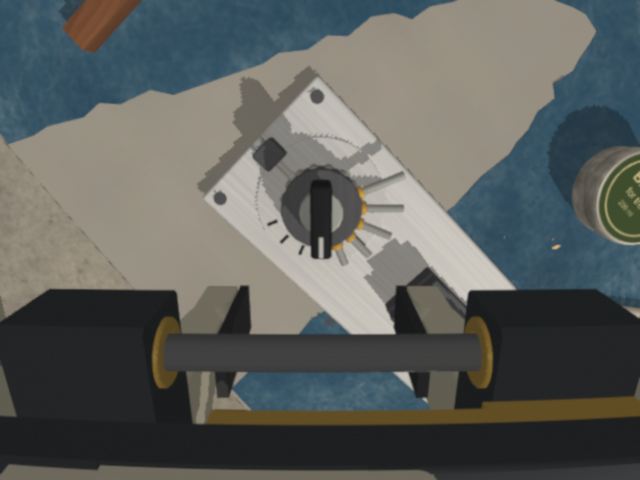

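Bar at (321,218), angle 54°, confirming the second stop; the marks are on its lower left. Descending to grip.

Request:
{"op": "apply_moves", "data": {"targets": [{"dp":[0,-0.0007,-0.04],"yaw":0.3},{"dp":[0,-0.0007,-0.08],"yaw":0.3},{"dp":[0,-0.0007,-0.115],"yaw":0.3},{"dp":[0,-0.0007,-0.14],"yaw":0.3},{"dp":[0,-0.0007,-0.155],"yaw":0.3},{"dp":[0,-0.0007,-0.163],"yaw":0.3},{"dp":[0,-0.0007,-0.167],"yaw":0.3},{"dp":[0,-0.0007,-0.167],"yaw":0.3},{"dp":[0,-0.0007,-0.167],"yaw":0.3}]}}

```text
time_s: 12.78
tcp_pos: [0.5136, 0.02, 0.0834]
eef_rot: [-180.0, 0.1, -126.0]
contact_force: [-0.3, -0.3, -0.8]
gripper_width: 0.0592
gripper_force: 0.0
```

Request:
{"op": "apply_moves", "data": {"targets": [{"dp":[0,0,0],"yaw":0},{"dp":[0,0,0],"yaw":0},{"dp":[0,0,0],"yaw":0},{"dp":[0,0,0],"yaw":0},{"dp":[0,0,0],"yaw":0},{"dp":[0,0,0],"yaw":0},{"dp":[0,0,0],"yaw":0},{"dp":[0,0,0],"yaw":0},{"dp":[0,0,0],"yaw":0},{"dp":[0,0,0],"yaw":0}], "grip": 1, "squeeze": 40}}

```text
time_s: 13.62
tcp_pos: [0.5132, 0.0196, 0.0826]
eef_rot: [-180.0, 0.0, -126.0]
contact_force: [1.5, -1.8, 0.2]
gripper_width: 0.0155
gripper_force: 40.0
```

```bash
python3 k.py w6
```

```text
13.6167 [ 24.1  15.5 -31.6   0.  -42.8 -60.2] [0.51315621 0.01958029 0.08263055] [-1.79979198e+02  4.24169933e-03 -1.26041340e+02] [ 1.50893682 -1.845458    0.19167334] [-0.74485923 -0.76089667 -0.10361286] 0.015510934550663274
[ 273  265   99   69 3792] ((0.5034157633781433, 0.00959851499646902), (0.027126675471663475, 0.028376514092087746), 13.2614164352417) 0.08983929952420384
[ 301  372   43   38 1574] ((0.5235928893089294, 0.03570162504911423), (0.017738595604896545, 0.015761027112603188), 54.9723014831543) 0.09000775534991681
```

Request:
{"op": "apply_moves", "data": {"targets": [{"dp":[0,0,0],"yaw":2.5},{"dp":[0,0,0],"yaw":5},{"dp":[0,0,0],"yaw":7.5},{"dp":[0,0,0],"yaw":10},{"dp":[0,0,0],"yaw":12.5},{"dp":[0,0,0],"yaw":15},{"dp":[0,0,0],"yaw":17.5},{"dp":[0,0,0],"yaw":20},{"dp":[0,0,0],"yaw":22.5},{"dp":[0,0,0],"yaw":22.5},{"dp":[0,0,0],"yaw":22.5}]}}

```text
time_s: 14.58
tcp_pos: [0.5137, 0.0198, 0.0826]
eef_rot: [-179.9, 0.0, -103.5]
contact_force: [3.7, -2.8, -3.1]
gripper_width: 0.0158
gripper_force: 39.7
```

```bash
python3 k.py w7
```

```text
14.5833 [ 24.1  15.5 -31.6   0.  -42.8 -37.7] [0.5137326  0.01980777 0.08262569] [-1.79927728e+02  2.15925335e-02 -1.03494999e+02] [ 3.7117648  -2.84856761 -3.12441687] [-0.85565757 -1.53535774  0.07101768] 0.01575934038799498
[ 273  264  100   70 3843] ((0.5083706378936768, 0.007060760632157326), (0.02724420092999935, 0.028559455648064613), 36.57525634765625) 0.08984842794208119
[ 300  372   44   38 1544] ((0.5172997117042542, 0.03884797543287277), (0.01816542260348797, 0.015783963724970818), 75.2873764038086) 0.09004034283158514
```

Request:
{"op": "apply_moves", "data": {"targets": [{"dp":[0,0,0],"yaw":2.5},{"dp":[0,0,0],"yaw":5},{"dp":[0,0,0],"yaw":7.5},{"dp":[0,0,0],"yaw":10},{"dp":[0,0,0],"yaw":12.5},{"dp":[0,0,0],"yaw":15},{"dp":[0,0,0],"yaw":17.5},{"dp":[0,0,0],"yaw":20},{"dp":[0,0,0],"yaw":22.5},{"dp":[0,0,0],"yaw":22.5},{"dp":[0,0,0],"yaw":22.5}]}}

```text
time_s: 15.55
tcp_pos: [0.514, 0.0199, 0.0826]
eef_rot: [-179.9, 0.0, -81.0]
contact_force: [6.2, -2.1, -3.1]
gripper_width: 0.0159
gripper_force: 39.8
```

```bash
python3 k.py w8
```

```text
15.55 [ 24.1  15.5 -31.6   0.  -42.8 -15.2] [0.51403236 0.01994599 0.08264982] [-1.79893296e+02  4.96467466e-05 -8.09921430e+01] [ 6.18768605 -2.14659444 -3.14413084] [-0.76460791 -1.85212094  0.1366699 ] 0.01592165891488682
[ 273  263   99   71 3879] ((0.5141621828079224, 0.00667412206530571), (0.027787189930677414, 0.028586581349372864), 57.93061065673828) 0.08988805364250399
[ 300  372   44   37 1522] ((0.5100810527801514, 0.03918444365262985), (0.015757597982883453, 0.018565459176898003), 7.960429668426514) 0.09012526759404785
```

Request:
{"op": "apply_moves", "data": {"targets": [{"dp":[0.0006,-0.0002,0],"yaw":1},{"dp":[0.0006,-0.0002,0],"yaw":2},{"dp":[0.0006,-0.0002,0],"yaw":2.5},{"dp":[0.0006,-0.0002,0],"yaw":2.5}]}}

```text
time_s: 15.93
tcp_pos: [0.514, 0.0199, 0.0827]
eef_rot: [-179.9, 0.0, -78.5]
contact_force: [4.4, 1.5, -1.7]
gripper_width: 0.0159
gripper_force: 39.9
```

```bash
python3 k.py w9
```

```text
15.9333 [ 24.1  15.6 -31.5  -0.  -42.8 -12.6] [0.51400652 0.01985479 0.08267309] [-1.79932205e+02  2.43407941e-02 -7.85169327e+01] [ 4.42556461  1.48473535 -1.70871158] [ 0.45134318 -1.37160825 -0.46684262] 0.01586341123395684
[ 272  263  101   71 3897] ((0.5140308737754822, 0.006634369492530823), (0.027546370401978493, 0.028570258989930153), 63.23329162597656) 0.08989036880919034
[ 299  372   44   37 1535] ((0.5097357630729675, 0.03821972757577896), (0.015756409615278244, 0.020781463012099266), 10.108770370483398) 0.09012155617792823
```

Request:
{"op": "apply_moves", "data": {"targets": [{"dp":[0,0,0],"yaw":0.8},{"dp":[0,0,0],"yaw":1.6},{"dp":[0,0,0],"yaw":2},{"dp":[0,0,0],"yaw":2}]}}

```text
time_s: 16.32
tcp_pos: [0.5139, 0.0198, 0.0827]
eef_rot: [-179.9, 0.0, -76.5]
contact_force: [4.0, 2.8, -3.3]
gripper_width: 0.0161
gripper_force: 40.6
```

```bash
python3 k.py w10
```

```text
16.3167 [ 24.1  15.6 -31.5  -0.  -42.8 -10.6] [0.51391632 0.01982122 0.08266712] [-1.79940496e+02  2.35164802e-02 -7.65086704e+01] [ 4.04531027  2.79422032 -3.33851574] [ 0.83162521 -1.74340836 -0.78613343] 0.016059111242716362
[ 272  263  101   71 3898] ((0.5142234563827515, 0.006349092349410057), (0.027692018076777458, 0.02805733121931553), 65.87799835205078) 0.08985600277347564
[ 297  372   45   38 1507] ((0.5092064142227173, 0.03868202492594719), (0.015704825520515442, 0.018504565581679344), 8.422822952270508) 0.09008730540706679
```

Moment of -0.79 N m, well above the 0.12 N m click, so the knob is against the home stop. Now clockwise, click by click.

Request:
{"op": "apply_moves", "data": {"targets": [{"dp":[0.0002,0,0],"yaw":-2},{"dp":[0.0002,0,0],"yaw":-4},{"dp":[0.0002,0,0],"yaw":-5},{"dp":[0.0002,0,0],"yaw":-5},{"dp":[0.0002,0,0],"yaw":-5}]}}

```text
time_s: 16.78
tcp_pos: [0.5141, 0.0199, 0.0827]
eef_rot: [-180.0, 0.0, -81.4]
contact_force: [4.3, 2.5, -3.2]
gripper_width: 0.0157
gripper_force: 39.8
```

```bash
python3 k.py w11
```

```text
16.7833 [ 24.1  15.6 -31.5   0.  -42.8 -15.5] [0.51410839 0.01987145 0.0826715 ] [-1.79952529e+02  5.72504268e-03 -8.14273369e+01] [ 4.28273603  2.50849071 -3.15544252] [ 1.09035207 -1.53271745  0.22893228] 0.015741968851566337
[ 273  263   99   71 3866] ((0.514032244682312, 0.006500370800495148), (0.02761908620595932, 0.02838660404086113), 58.92888641357422) 0.08992586508139988
[ 301  372   43   37 1517] ((0.5099958777427673, 0.039145417511463165), (0.015521189197897911, 0.018077317625284195), 7.490581512451172) 0.0901309909241256
```

Request:
{"op": "apply_moves", "data": {"targets": [{"dp":[0,0,0],"yaw":-2.5},{"dp":[0,0,0],"yaw":-5},{"dp":[0,0,0],"yaw":-7.5},{"dp":[0,0,0],"yaw":-10},{"dp":[0,0,0],"yaw":-12.5},{"dp":[0,0,0],"yaw":-15},{"dp":[0,0,0],"yaw":-17.5},{"dp":[0,0,0],"yaw":-20},{"dp":[0,0,0],"yaw":-22.5},{"dp":[0,0,0],"yaw":-22.5},{"dp":[0,0,0],"yaw":-22.5}]}}

```text
time_s: 17.75
tcp_pos: [0.5139, 0.0199, 0.0827]
eef_rot: [-180.0, 0.0, -103.9]
contact_force: [2.0, 4.7, 0.8]
gripper_width: 0.0158
gripper_force: 39.8
```

```bash
python3 k.py w12
```

```text
17.75 [ 24.1  15.6 -31.5  -0.  -42.9 -38. ] [0.51385015 0.01994471 0.08273466] [-1.79978724e+02  3.59133446e-02 -1.03913633e+02] [2.00727443 4.74011998 0.84475053] [ 1.85496321 -0.93359078 -0.19146878] 0.01580384668607192
[ 273  262   99   72 3882] ((0.5100830793380737, 0.006730629131197929), (0.02852601557970047, 0.02773786336183548), 26.606103897094727) 0.08986692121270251
[ 301  372   43   37 1497] ((0.5172402858734131, 0.038792405277490616), (0.017557648941874504, 0.015529957599937916), 77.33637237548828) 0.09010429438711333
```

Request:
{"op": "apply_moves", "data": {"targets": [{"dp":[0,0,0],"yaw":-2.5},{"dp":[0,0,0],"yaw":-5},{"dp":[0,0,0],"yaw":-7.5},{"dp":[0,0,0],"yaw":-10},{"dp":[0,0,0],"yaw":-12.5},{"dp":[0,0,0],"yaw":-15},{"dp":[0,0,0],"yaw":-17.5},{"dp":[0,0,0],"yaw":-20},{"dp":[0,0,0],"yaw":-22.5},{"dp":[0,0,0],"yaw":-22.5},{"dp":[0,0,0],"yaw":-22.5}]}}

```text
time_s: 18.72
tcp_pos: [0.5134, 0.0197, 0.0827]
eef_rot: [180.0, -0.0, -126.4]
contact_force: [-0.6, 4.8, 2.9]
gripper_width: 0.0157
gripper_force: 39.8
```

```bash
python3 k.py w13
```

```text
18.7167 [ 24.1  15.5 -31.6  -0.  -42.9 -60.5] [0.51339235 0.01966623 0.08267913] [ 1.79977558e+02 -5.72849290e-03 -1.26384902e+02] [-0.64080855  4.83534166  2.93453045] [ 1.90238394 -0.04970174 -0.24919711] 0.01568546832152337
[ 273  264  100   70 3812] ((0.5047307014465332, 0.008687285706400871), (0.028413062915205956, 0.027453025802969933), 5.202760696411133) 0.08985353070381188
[ 301  372   45   38 1574] ((0.5228018164634705, 0.03474396839737892), (0.021081874147057533, 0.015835490077733994), 54.6215705871582) 0.09003508205793206
```

Request:
{"op": "apply_moves", "data": {"targets": [{"dp":[0,0,0],"yaw":-2.5},{"dp":[0,0,0],"yaw":-5},{"dp":[0,0,0],"yaw":-7.5},{"dp":[0,0,0],"yaw":-10},{"dp":[0,0,0],"yaw":-12.5},{"dp":[0,0,0],"yaw":-15},{"dp":[0,0,0],"yaw":-17.5},{"dp":[0,0,0],"yaw":-20},{"dp":[0,0,0],"yaw":-22.5},{"dp":[0,0,0],"yaw":-22.5},{"dp":[0,0,0],"yaw":-22.5}]}}

```text
time_s: 19.68
tcp_pos: [0.5131, 0.0199, 0.0826]
eef_rot: [180.0, -0.0, -148.9]
contact_force: [-1.6, 8.8, 3.6]
gripper_width: 0.0157
gripper_force: 39.9
```

```bash
python3 k.py w14; python3 - <<'E'
import cv2
from h import *
# marks and wrist view side by side: third stop now vs. home
cv2.imwrite('pics/c14.png',np.hstack([cv2.imread(f'pics/{n}.png')[200:440,200:440] for n in('w10','w11','w14')]))
c=cams.capture('top');cv2.imwrite('pics/t14.png',cv2.resize(cv2.cvtColor(c['image'],cv2.COLOR_RGB2BGR)[170:330,130:330],None,fx=3.5,fy=3.5,interpolation=2))
E
```

```text
19.6833 [ 24.1  15.5 -31.6  -0.1 -42.9 -83. ] [0.5130534  0.01988255 0.08262276] [ 1.79951594e+02 -3.22129472e-02 -1.48912330e+02] [-1.5721974   8.78923686  3.60732272] [ 2.82013664  0.74657776 -0.13057653] 0.015697830442815558
[ 272  265  101   69 3817] ((0.500838041305542, 0.012277912348508835), (0.02677152119576931, 0.028458228334784508), 69.50640869140625) 0.0898599895608597
[ 302  372   44   38 1574] ((0.5276398062705994, 0.02995862439274788), (0.021474463865160942, 0.015794986858963966), 31.82752799987793) 0.09005909633331094
```

View pics/c14.png

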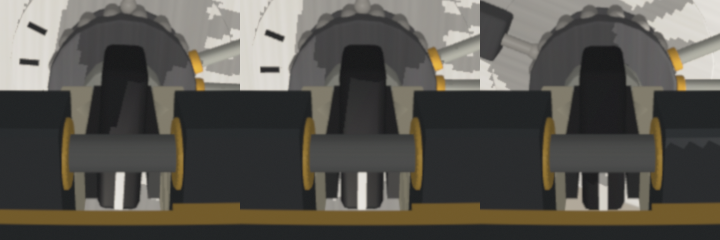

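Request:
{"op": "apply_moves", "data": {"targets": [{"dp":[-0.0002,0.0006,0],"yaw":-0.5},{"dp":[-0.0003,0.0012,0],"yaw":-1},{"dp":[-0.0003,0.0012,0],"yaw":-1},{"dp":[-0.0003,0.0012,0],"yaw":-1}], "squeeze": 15}}

```text
time_s: 20.12
tcp_pos: [0.5131, 0.0201, 0.0826]
eef_rot: [-180.0, -0.1, -150.0]
contact_force: [1.3, -2.4, 3.0]
gripper_width: 0.0162
gripper_force: 15.0
```

```bash
python3 k.py w15; python3 - <<'E'
from h import *
# bar angle in tool image: light line columns by row, plus front-part edges
for n in('w5','w10','w11','w12','w13','w14','w15'):
    g=cv2.imread(f'pics/{n}.png',0).astype(int)
    r0,r1=(376,400) if n!='w5' else (236,256)
    pts=[]
    for v in range(r0,r1,2):
        row=g[v,300:348]; i=np.arange(300,348)
        if n=='w5': w=np.clip(g[v,312:330]-90,0,None);i=np.arange(312,330)
        else: w=np.clip(g[v,310:337]-120,0,None);i=np.arange(310,337)
        if w.sum()>0: pts.append((v,(w*i).sum()/w.sum()))
    p=np.array(pts); 
    if len(p)>3: print(n,'col',p[:,1].mean().round(2),'slope deg',np.degrees(np.arctan(np.polyfit(p[:,0],p[:,1],1)[0])).round(2))
E
```

```text
20.1167 [ 24.2  15.5 -31.6   0.  -42.9 -84.2] [0.51308382 0.02011843 0.0825907 ] [-1.79977144e+02 -5.96218511e-02 -1.49975863e+02] [ 1.34663392 -2.36386115  2.97591002] [-0.57829248 -0.33558316  0.29610105] 0.01621404948406669
[ 272  264  101   70 3864] ((0.5006537437438965, 0.012823309749364853), (0.027688676491379738, 0.028309030458331108), 70.14895629882812) 0.0898640128380993
[ 301  372   45   38 1554] ((0.5275998711585999, 0.029766906052827835), (0.020464807748794556, 0.01583324745297432), 31.632394790649414) 0.09008325959266389
w5 col 320.69 slope deg 0.02
w10 col 319.0 slope deg -2.84
w11 col 321.64 slope deg -1.13
w12 col 322.25 slope deg 0.81
w13 col 322.79 slope deg 1.03
w14 col 322.82 slope deg -0.24
w15 col 322.36 slope deg 1.12
```

View pics/t14.png

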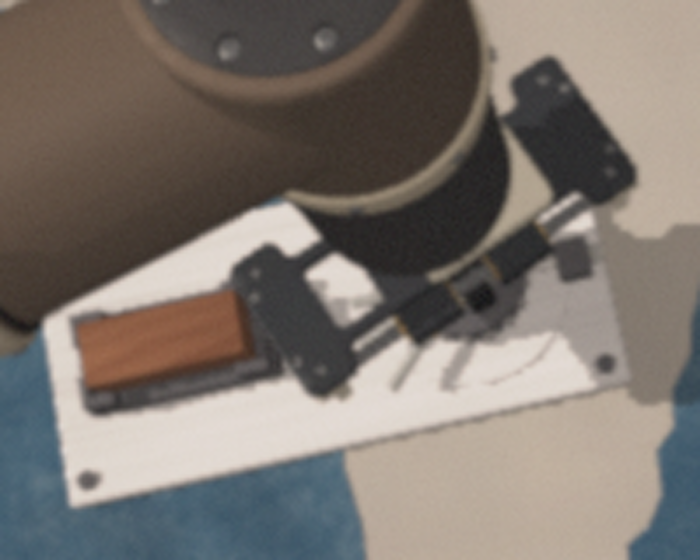

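Top view: the block is still seated at (165,335) and the gripper is on the knob at (480,293), with the bar turned to about 67°. Easing back slightly to relax the residual moment.

Request:
{"op": "apply_moves", "data": {"targets": [{"dp":[0,-0.0002,0],"yaw":0.4},{"dp":[0,-0.0002,0],"yaw":0.4},{"dp":[0,-0.0002,0],"yaw":0.4},{"dp":[0,-0.0002,0],"yaw":0.4},{"dp":[0,-0.0002,0],"yaw":0.4},{"dp":[0,-0.0002,0],"yaw":0.4}], "squeeze": 20}}

```text
time_s: 20.67
tcp_pos: [0.5131, 0.0202, 0.0826]
eef_rot: [-180.0, -0.0, -149.6]
contact_force: [-0.9, -3.6, 4.8]
gripper_width: 0.0156
gripper_force: 20.0
```

```bash
python3 k.py w16
```

```text
20.6667 [ 24.2  15.5 -31.6   0.  -42.9 -83.8] [0.51311545 0.02017147 0.082568  ] [-1.79992487e+02 -4.45489001e-02 -1.49636435e+02] [-0.94075974 -3.63133545  4.80548612] [-1.21036201  0.14540198  0.19438303] 0.015646191203804123
[ 272  264  101   70 3838] ((0.5008429288864136, 0.01267155259847641), (0.027674159035086632, 0.028733188286423683), 70.38835906982422) 0.08983237675927934
[ 301  372   43   38 1556] ((0.5287436246871948, 0.030266162008047104), (0.01780245453119278, 0.01564508117735386), 31.071483612060547) 0.09004677064307512
```

```bash
python3 -c "
from plant import r
print(r.close_job())"
```

```text
the job is handed in; nothing more can be done
None
```

I handed the job in at 20.7 s: the middle walnut block is seated flat in the cradle and released, the knob was turned back to its home stop and then clockwise to the third stop, measured at about 67.5°, and the gripper is still holding it there; the squat block was never approached.

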